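Tip the drained vial rack back onto its feet

TASK

The empty vial rack has been left on edge, on one of its long sides, on the black rubber mat to drain. Tip it back onto its feet, with the vial holes facing up, by pushing it over with the fingertips: push it, do not pick it up or carry it. It should end up standing on the mat, with the filled rack, the multimeter and the beaker left where they are.

Things in the scene. Friction and masses are not known exactly. Their poses are not given: they have to be found in the camera images.
- rack: Empty blue vial rack on edge on the mat, turned any way; 0.13-0.27 kg, 50 (own x) by 128.5 (y) by 102.5 mm (z), plus four 3 mm feet. Solid base tray (16 mm skirt) on black feet: underside at x = -25 mm; top grid of 5 x 6 square holes: outer face at x = +25 mm; end panels at y = +-64 mm. Origin: middle of the side it stands on at first (z = 0). On edge: z up. On its feet: x straight up.
- rack_mid (a point): The middle of the rack (own x = 0, y = 0, z = 51 mm). 54 mm above the bench while on edge, 61 mm at most while tipping, 31 mm when it stands on its feet on the mat.
- rack_edge (a point): Where to push: on the top grid's outer face, middle of its length, at the edge that is uppermost at the start (own x = 25, y = 0, z = 102 mm). Pushed level some 15 mm below here, along its own -x (towards the base), the rack does not slide but turns about the base's lower edge; turned about 25 degrees it falls onto its feet by itself, away from the push.
- mat: Black ribbed rubber drain mat, 360 mm (own x) by 480 mm (own y), 3 mm thick, fixed to the bench and not slippery. Origin: middle of its underside, on the bench top at height 0; z up.
- full_rack: A rack of the same kind standing on its feet beside the mat, with seven black-capped glass vials in it, 70 mm high in all; 102.5 mm (own x) by 128.5 mm (own y). Origin: middle of its underside, on the bench. Leave alone.
- meter: Hand multimeter lying on its back beside the mat, red holster with dark face, 186 mm (own x) by 88 mm (own y), 46 mm high. Origin: middle of its underside. Leave alone.
- beaker: Empty glass beaker, 76 mm across the rim, 95 mm high, standing beyond the mat's far edge (away from the robot). Origin: middle of its underside. Leave alone.

How it is judged:
At the end, for the whole second after the job is handed in: The rack stands still on its feet on the mat, holes up: its own x axis within 0.08 rad of straight up, its middle 25 to 37 mm above the bench and within 150 mm (mat's x) and 210 mm (mat's y) of the mat's middle (angle between rack's own x axis and vertical below 0.08 rad and height (world z) of rack_mid between 0.025 and 0.037 m and x of rack_mid in the frame of mat between -0.15 and 0.15 m and y of rack_mid in the frame of mat between -0.21 and 0.21 m and linear speed of rack below 0.02 m/s and angular speed of rack below 0.2 rad/s); the robot touches nothing.
It fails at once if the empty rack is picked up (its middle more than 78 mm above the bench; tipping it raises it to 61 mm) (height (world z) of rack_mid above 0.078 m).
It fails at once if the filled rack is shifted by more than 20 mm or tipped (distance of full_rack from where it was at the start of the episode above 0.02 m or angle between full_rack's own z axis and vertical above 0.2 rad).
It fails at once if the multimeter is shifted by more than 20 mm or tipped (distance of meter from where it was at the start of the episode above 0.02 m or angle between meter's own z axis and vertical above 0.2 rad).
It fails at once if the beaker is shifted by more than 20 mm or tipped (distance of beaker from where it was at the start of the episode above 0.02 m or angle between beaker's own z axis and vertical above 0.2 rad).
It also fails if it takes over 32 s, if anything falls off the work surface, if the arm or the gripper's body presses on something with over 40 N, if the wrist force passes 120 N, or if a joint passes its speed limit or range.

ROBOT

A 6-joint arm with a two-finger parallel gripper is mounted at the origin on the work surface. World frame = base frame: x ahead of the robot, y to its left, z up, the work surface at z = 0. Lengths are in m, angles in rad, forces in N, time in s.
With the tool pointing down it reaches from about 0.35 to 0.775 m from the base axis. Payload 5.5 kg.
Tool frame: the origin (TCP) lies at the very end of the fingers, on their centre line; the grasp point (between the pads) lies manip.tcp_to_grasp behind it (manip.tcp_to_grasp is the distance from the TCP to the grasp point, in m); z points along the fingers, y is the line along which they close (so a half turn about z gives the same grasp; the last joint's range is limited). The gripper opens to 85 mm and grips with 20 to 120 N. Pads are 22 mm wide; open, the fingers measure 114 mm over their backs; the gripper's body (76 mm by 85 mm) begins 54 mm behind the grasp point. The pads swing forward as they close: fully open they stand 13 mm farther back than shut.
Start: joints at [-1.269, 0.313, 0.046, 1.304, 0, 1.431], TCP at [0.246, -0.52, 0.231] pointing down, gripper open.
Joint ranges: [-2.76, 2.76], [-0.86, 1.69], [-1.03, 1.26], [-2.2, 2.34], [-1.47, 1.5], [-3.14, 3.14]. Speed limits (rad/s): [2.57, 2.57, 3.14, 3.14, 3.14, 3.14].

INTERFACE

Orientations are given as a rotation vector (axis times angle).
In Python, from station import manip, ungrasp, grab, kin, observe, vision, job gives the robot as it stands. Calls block until the motion is done:
- manip.move_to(position, orientation): joint-space move of the TCP to a pose.
- manip.servo_line(position, attitude=None, speed=0.15, force_limit=None): straight line of the TCP; attitude=None keeps the orientation; speed is the mean speed in m/s. With force_limit (N) it stops when the force on the tool has changed by that much, and returns True; else False.
- manip.set_joints(angles): joint-space move.
- ungrasp() and grab(): open the fingers fully, or close them until they stop; the grip force is fixed at half the most.
- manip.hold(seconds).
- kin.solve_ik(position, orientation): joint angles nearest the present ones, or None.
- observe(): the state.
- vision.grab_frame(name): name is "scene" or "top" or "wrist"; returns a dict with "color" (420x560x3 uint8, blue, green, red), "mtx" (3x3 intrinsics, pixels), "rvec" (rotation vector, rad) and "tvec" (3), from world to camera coordinates, as OpenCV has them. Camera axes: x right, y down, z forward; pixel columns grow to the right and rows downward; lengths in m; the calibration is good to about 2 mm. A picture is of the moment at which its call begins. There is no depth.
A pose or a line that the arm cannot do raises manip.Unreachable and nothing moves.
- job.hand_in(): hands the job in; it is judged then, once.
The state is a dict: "time_s": time; "joint_positions": joint angles; "joint_velocities": joint speeds; "joint_torque": joint torques, N m; "eef_pos": TCP position; "tool_rot": TCP orientation; "wrist_force": force on the tool from outside, world axes, zero at the start; "torque": the same for the moment, N m; "grip_width": finger opening in m; "grasp_force": force on a finger pad.
Only numpy, scipy, OpenCV 4.12 (cv2) and the standard library are available. Lean on these libraries where they do the work, as an engineer would, in place of code of your own. Each camera call takes 0.05 s, during which the arm holds its last target. There are 200 camera calls.

## Working session

There is one attempt and no reset: what is moved stays moved. The work goes in short steps, each a Python script; the robot and the scene stay as the last script left them, time stands still between calls to the robot, and variables do not carry over. Pictures are saved under pics/ and viewed, at most 10 in all, crops included, and the job is handed in when it is done.

```bash
mkdir -p pics; python3 - <<'E'
from station import *
import cv2
for n in ("top","scene"):
    f=vision.grab_frame(n); cv2.imwrite(f"pics/{n}0.png",f["color"])
    R=cv2.Rodrigues(f["rvec"])[0]; print(n,f["mtx"].round(1).tolist(),(-R.T@f["tvec"].reshape(3)).round(3),R.round(2).tolist())
print(manip.tcp_to_grasp,observe()["tool_rot"],observe()["time_s"])
E
```

```text
top [[520.4, 0.0, 266.8], [0.0, 520.4, 203.7], [0.0, 0.0, 1.0]] [0.398 0.05  1.448] [[-0.02, -1.0, -0.02], [-0.98, 0.02, -0.17], [0.17, 0.01, -0.98]]
scene [[443.4, 0.0, 280.7], [0.0, 443.4, 206.0], [0.0, 0.0, 1.0]] [1.191 0.608 1.127] [[-0.72, 0.69, 0.01], [0.54, 0.58, -0.61], [-0.43, -0.43, -0.79]]
0.0187 [-3.06368758e+00 -6.87916270e-01  1.68956491e-04] 0.1
```

View pics/top0.png

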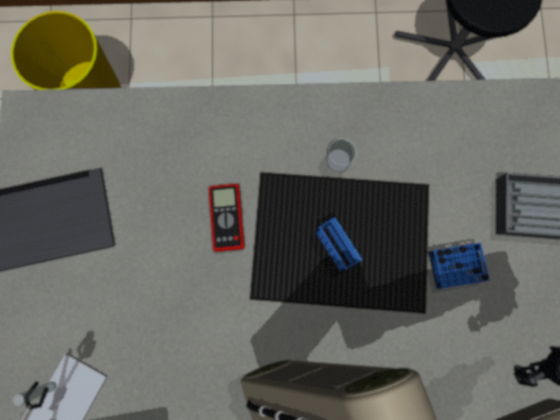

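View pics/scene0.png

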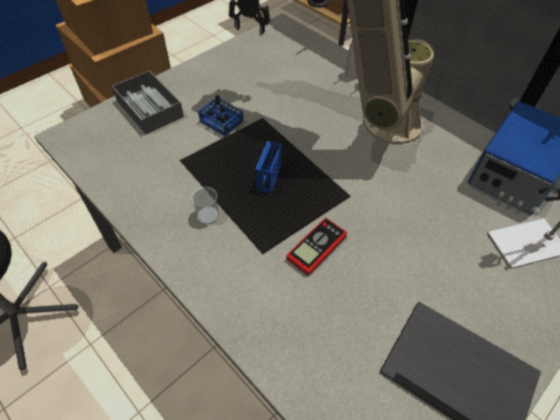

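The top view shows the blue rack on the mat near (340,244), the full rack at (460,264), the meter at (227,217) and the beaker at (340,155). In the scene view the rack is at (268,167). I need enlarged crops to tell the base side from the grid side.

```bash
cat > h.py <<'E'
from station import *
import cv2, numpy as np
def ray(f,uv,z):
    R=cv2.Rodrigues(np.array(f["rvec"],float))[0]; t=np.array(f["tvec"]).reshape(3); c=-R.T@t
    d=R.T@np.linalg.inv(f["mtx"])@np.array([uv[0],uv[1],1.]); return c+d*(z-c[2])/d[2]
def proj(f,p): return cv2.projectPoints(np.array(p,float).reshape(-1,1,3),f["rvec"],f["tvec"],f["mtx"],None)[0].reshape(-1,2)
def blue(f,box):
    h=cv2.cvtColor(f["color"],cv2.COLOR_BGR2HSV); m=cv2.inRange(h,(100,110,40),(125,255,255))
    k=np.zeros_like(m); x0,y0,x1,y1=box; k[y0:y1,x0:x1]=m[y0:y1,x0:x1]; return k
E
python3 - <<'E'
from h import *
for n,b in (("top",(300,205,380,285)),("scene",(235,130,305,205))):
    f=vision.grab_frame(n); m=blue(f,b)
    pts=cv2.findNonZero(m); r=cv2.minAreaRect(pts); print(n,r)
    for z in (.1055,.05,.0): print(z,[ray(f,p,z).round(4).tolist()[:2] for p in cv2.boxPoints(r)])
    x0,y0,x1,y1=b; cv2.imwrite(f"pics/{n}c.png",cv2.resize(f["color"][y0:y1,x0:x1],None,fx=7,fy=7,interpolation=cv2.INTER_CUBIC))
E
```

```text
top ((337.64044189453125, 244.22476196289062), (52.78789138793945, 26.9239444732666), 57.9946174621582)
0.1055 [[0.5653, -0.0491], [0.6014, -0.1098], [0.4839, -0.1764], [0.4488, -0.1165]]
0.05 [[0.5722, -0.0532], [0.6099, -0.1164], [0.4874, -0.1858], [0.4509, -0.1234]]
0.0 [[0.5785, -0.0569], [0.6174, -0.1224], [0.4906, -0.1943], [0.4528, -0.1296]]
scene ((268.0, 166.0), (24.033309936523438, 51.2288932800293), 18.434947967529297)
0.1055 [[0.6576, -0.0673], [0.4811, -0.1878], [0.4508, -0.1115], [0.6277, 0.0009]]
0.05 [[0.6286, -0.104], [0.4425, -0.2311], [0.4105, -0.1506], [0.5971, -0.0321]]
0.0 [[0.6025, -0.1371], [0.4078, -0.27], [0.3743, -0.1858], [0.5695, -0.0618]]
```

View pics/topc.png

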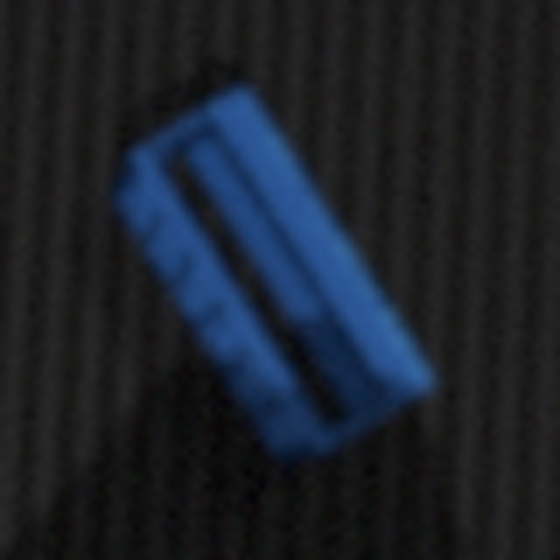

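View pics/scenec.png

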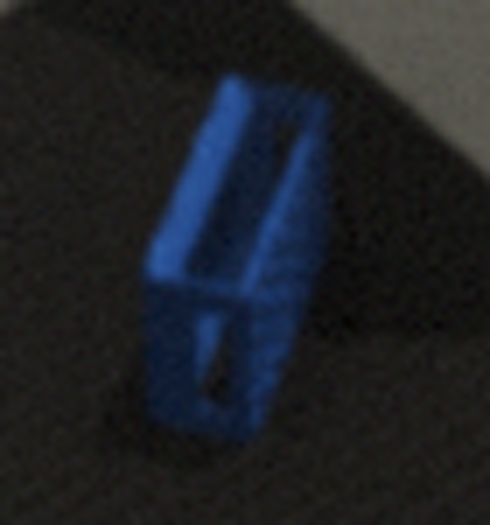

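The crops show the wide solid strip (16 mm base skirt) on the right in the top view, from (335,217) to (362,260), facing -y/+x. The thin grid edge and hole face are on the left, from (318.6,227.5) to (346.4,270). So I should push from the +y/-x side towards the base.

```bash
cat > geo.py <<'E'
from h import *
from scipy.spatial.transform import Rotation as Ro
f=vision.grab_frame("top")
px=[(245,85),(435,385),(130,157),(327,457)]
A,B,C,D=[ray(f,(300+u/7-.43,205+v/7-.43),.1055) for u,v in px]
ly=(B-A+D-C); ly/=np.linalg.norm(ly); d=np.array([-ly[1],ly[0],0])
if d@((A+B)-(C+D))<0: d=-d
edge=(C+D)/2; base=(A+B)/2; mid=(edge+base)/2; edge=mid-.025*d
def orient():
    q=[]
    for s in (1,-1):
        y=s*ly; z=np.array([0,0,-1.]); r=Ro.from_matrix(np.c_[np.cross(y,z),y,z]).as_rotvec(); q.append(r)
    return q
E
python3 - <<'E'
from geo import *
print("len",np.linalg.norm(B-A),np.linalg.norm(D-C),"wid",(base-(C+D)/2)@d,"mid",mid,"edge",edge,"d",d)
s=vision.grab_frame("scene")   # cross-check: model corners in scene view
print(proj(s,[mid+i*.025*d+j*.064*ly for i,j in((1,-1),(1,1),(-1,-1),(-1,1))]).round(1).tolist())
mat=[ray(f,p,.003)[:2] for p in((261,173),(429,184),(425,312),(251,298))];print("mat mid",np.mean(mat,0))
for r in orient():
    for k,z in((-.05,.25),(-.05,.087),(.05,.087)):
        print(z,kin.solve_ik((edge+k*d)[:2].tolist()+[z],r))
E
```

```text
len 0.12980239508289151 0.13076545451021807 wid 0.0493672740639341 mid [ 0.52710367 -0.11956491  0.1055    ] edge [ 0.51438477 -0.09804214  0.1055    ] d [ 0.50875595 -0.86091078  0.        ]
[[254.9, 168.5], [266.8, 140.6], [270.4, 171.9], [281.5, 143.7]]
mat mid [ 0.54445684 -0.13589333]
0.25 [-2.75325574e-01  1.47022370e-01 -1.22404719e-01  1.30136924e+00
  4.44089210e-16 -2.37986104e+00]
0.087 [-2.75325574e-01  2.50067166e-01 -4.11960616e-01  9.08768544e-01
  4.44089210e-16 -2.37986104e+00]
0.087 [-3.99517453e-01  3.65070712e-01 -2.47143592e-01  9.58582023e-01
  4.44089210e-16 -2.50405292e+00]
0.25 [-0.27532557  0.14702237 -0.12240472  1.30136924  0.          0.76173162]
0.087 [-0.27532557  0.25006717 -0.41196062  0.90876854  0.          0.76173162]
0.087 [-0.39951745  0.36507071 -0.24714359  0.95858202  0.          0.63753974]
```

The two views agree to about 1 px, and the sizes match (130 x 49 mm). Now I push.

```bash
python3 - <<'E'
from geo import *
r=orient()[1]; P=lambda k,z:(edge+k*d)[:2].tolist()+[z]
grab(); manip.move_to(P(-.05,.2),r)
manip.servo_line(P(-.05,.088)); print(observe()["time_s"],observe()["grip_width"])
print(manip.servo_line(P(-.013,.088),speed=.05), observe()["wrist_force"])
for k in (0,.012,.024,.034):
    print(k,manip.servo_line(P(k,.088),speed=.04,force_limit=15),np.round(observe()["wrist_force"],2))
manip.hold(.3)
print(observe()["time_s"],observe()["eef_pos"])
cv2.imwrite("pics/s1.png",cv2.resize(vision.grab_frame("scene")["color"][100:250,180:380],None,fx=3,fy=3))
E
```

```text
3.9167 8.545309680365466e-05
False [-0.0541873   0.22880171 -0.26806176]
0 False [-0.63  0.43  0.17]
0.012 False [0.05 0.71 0.5 ]
0.024 False [ 0.11  1.27 -0.39]
0.034 False [-0.43  0.53  0.2 ]
6.8833 [ 0.53155242 -0.12719921  0.08798598]
```

View pics/s1.png

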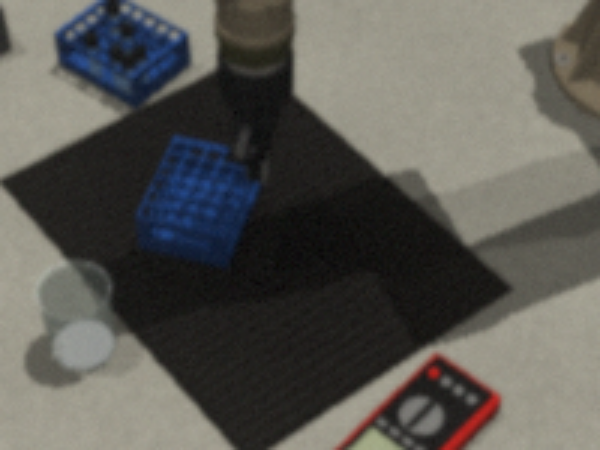

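The rack (crop about (200,200)) is standing on its feet on the mat with the hole grid up, and the fingertip is next to it. I'll retreat upward and check its height and position.

```bash
python3 - <<'E'
from geo import *
P=lambda k,z:(edge+k*d)[:2].tolist()+[z]
manip.servo_line(P(.02,.1)); manip.servo_line(P(-.06,.2)); manip.set_joints([.7,.147,-.122,1.3,0,.76]); manip.hold(.5)
t=vision.grab_frame("top"); s=vision.grab_frame("scene")
exp=base+d*.051; c=np.array([exp+i*.051*d+j*.064*ly for i,j in((1,-1),(1,1),(-1,-1),(-1,1))]); c[:,2]=.056
print("expected mid",exp)
for n,f in(("top",t),("scene",s)):
    im=f["color"].copy(); p=proj(f,c); x0,y0=(p.mean(0)-50).astype(int)
    im=cv2.resize(im[y0:y0+100,x0:x0+100],None,fx=4,fy=4)
    for q in (p-[x0,y0]+.5)*4: cv2.circle(im,tuple(int(v) for v in q),3,(0,0,255),-1)
    globals()[n+"i"]=im
cv2.imwrite("pics/end.png",np.hstack([topi,scenei])); print(observe()["time_s"])
E
```

```text
expected mid [ 0.56590144 -0.18454847  0.1055    ]
10.525
```

View pics/end.png

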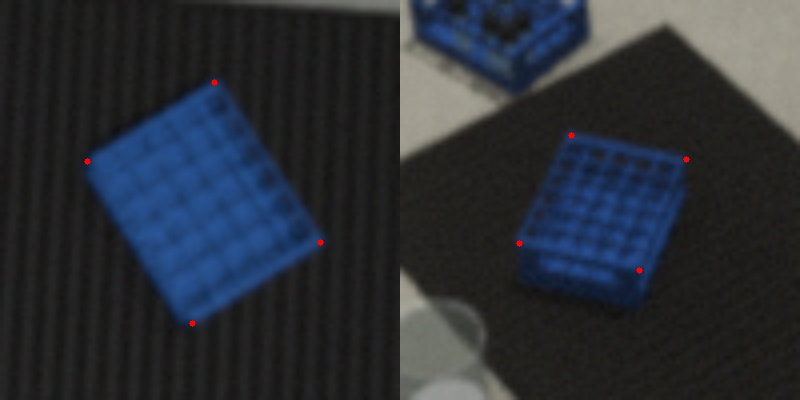

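In both views the rack's corners fall on the expected standing pose at z = 56 mm, and the middle is about 53 mm from the mat's middle, so it is flat and well on the mat.

```bash
python3 -c "
from station import *
print(job.hand_in())"
```

```text
the job is handed in; nothing more can be done
None
```

I pushed the empty rack over with the closed fingertips; it now stands on its feet on the mat, holes up, about 53 mm from the mat's middle, nothing else was touched as far as the pictures show, and the job is handed in.

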